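# Seat a brake pad in its caliper bracket

### The job

Fit the thick brake pad into the caliper bracket for testing, lining upwards: slide its two ears down into the slots, between the spring clips, until the pad is fully home and lies flat on the bracket's bed at both ends. Feel your way in: never push harder than about 25 N, and leave the other things on the bench where they are.

Things in the scene. Friction and masses are not known exactly. Their poses are not given: they have to be found in the camera images.
- pad_mid (a point): Centre of the thick brake pad, half-way up (8.5 mm above its underside). It lies lining up on the bench. 17 mm thick: steel backing plate 6 mm, lining 11 mm on top in two dark blocks with a groove between. Axes: z up, y along, x across. Plate 109 mm long, 50 mm wide; lining 50 mm wide, level on top up to 45 mm either side of the middle. Same after a half turn about z. About 0.4 kg.
- ear_mid (a point): Centre of the pad's ear at its +y end: a flat steel tongue of the backing plate, 16 mm wide (x), 6 mm thick, 11 mm long. The other ear is the same at the -y end; 132 mm from ear tip to ear tip.
- bed: Bed of the grey cast-iron caliper bracket: bar 100 mm long (y), 40 mm wide (x), 18 mm high, on a steel plate 250 x 110 mm that is bolted down. The origin is the middle of its flat top, about 30 mm above the bench, where the pad's underside comes to lie: with the pad home, pad_mid is 8.5 mm above it. Axes: z up along the slots, y from right slot to left slot, x across.
- slot_left (a point): Mouth of the slot in the bracket's arm at the +y end, 62.5 mm from the middle, 28 mm above the bed, level with the arm's flat top. The slot is upright, open at the top and towards the bed, lined with a bright sheet-metal clip, with 0.75 mm to spare beyond each ear tip (y) and no lead-in there: a pad that is off along y lands on an arm's top and must be shifted until it drops in.
- slot_right (a point): Mouth of the like slot at the -y end. Behind each arm, 106 mm from the middle, stands a guide pin in a black rubber boot, 80 mm high above the bench. Fingers have room at both long sides of the bed, down to the plate (12 mm above the bench).
- spring_left (a point): Spring leg of the left clip, +x side of the slot, 5.5 mm from its middle; its top, 66 mm above the bench, flares out to 8.8 mm; it gives 6.5 mm, 1.5 N/mm. The plain leg opposite, 8.7 mm to -x, is rigid, without a flare. Ears go in up to about 0.9 mm off to either side; farther out they land on a leg's top. The ears drag all the way down and can go down unevenly.
- spring_right (a point): Spring leg of the right clip, the same but softer, 1.0 N/mm. A seated pad is pressed to the plain legs, 0.7 mm to -x. Sliding the pad down takes 6 to 18 N in all, so it does not fall home by its weight; pressing on one end of the lining brings that end down.
- block_mid (a point): Bystander: round bright steel hardness test block, 60 mm across, 14 mm high, this point is its centre. Leave it alone.
- jar_mid (a point): Bystander: small white jar with a black lid, 52 mm across, 55 mm high, this point is its centre. Leave it alone.
- spanner_grip (a point): Bystander: steel spanner 170 mm long lying flat, this point is on its handle. Leave it alone.
- old_pad_mid (a point): Bystander: smaller, worn brake pad, 96 x 44 mm and only 9 mm thick, this point is its centre. It does not fit; leave it alone.
Mind the look-alikes: they are no part of the job. Leave any red look-alike of the part that bears pad_mid alone.

How it is judged:
On the way:
1. both ears have entered the slots, the pad not yet home (horizontal distance between pad_mid and bed below 0.006 m and angle between the y axis of pad_mid and the y axis of bed, either way round below 0.05 rad and z of pad_mid in the frame of bed between 0.0105 and 0.033 m), for 0.05 s.
At the end, for the whole second after the job is handed in: the pad rests on the bed in the bracket, lining up, its underside touching the bed (over 0.3 N, within 1.5 mm) and level with it within 0.02 rad, centred within 4 mm and in line with the slots within 0.035 rad, at rest, the gripper touching nothing (contact force between pad and bed above 0.3 N and z of pad_mid in the frame of bed between 0.006 and 0.01 m and horizontal distance between pad_mid and bed below 0.004 m and angle between the y axis of pad_mid and the y axis of bed, either way round below 0.035 rad and angle between the z axis of pad_mid and the z axis of bed, either way round below 0.02 rad and angle between pad_mid's own z axis and vertical below 0.05 rad and linear speed of pad below 0.01 m/s and contact force between the fingers and anything else below 0.2 N).
It fails at once if the pad is pressed against the bracket and its clips with over 56 N in all (some 25 N of this is the clips' own squeeze) (contact force between pad and bracket above 56 N).
It fails at once if the gripper presses on the bracket with over 40 N (contact force between the fingers and bracket above 40 N).
It fails at once if a bystander is moved more than 20 mm (distance of any of block_mid, jar_mid, spanner_grip, old_pad_mid from where it was at the start of the episode above 0.02 m).
It also fails if it takes over 64 s, if anything falls off the work surface, if the arm or the gripper's body presses on something with over 40 N, if the wrist force passes 120 N, or if a joint passes its speed limit or range.

### The arm

A 6-joint arm with a two-finger parallel gripper is mounted at the origin on the work surface. World frame = base frame: x ahead of the robot, y to its left, z up, the work surface at z = 0. Lengths are in m, angles in rad, forces in N, time in s.
With the tool pointing down it reaches from about 0.35 to 1 m from the base axis. Payload 7.1 kg.
Tool frame: the origin (TCP) lies between the finger pads; the fingertips stand 22 mm ahead of it and the grasp point (between the pads) lies 3 mm ahead of it; z points along the fingers, y is the line along which they close (so a half turn about z gives the same grasp; the last joint's range is limited). The gripper opens to 85 mm and grips with 20 to 120 N. Pads are 22 mm wide; open, the fingers measure 114 mm over their backs; the gripper's body (76 mm by 85 mm) begins 54 mm behind the grasp point. The pads swing forward as they close: fully open they stand 13 mm farther back than shut.
Start: joints at [1.207, 0.423, 1.63, -0, 1.089, -0.019], TCP at [0.211, 0.588, 0.253] pointing down, gripper open.
Joint ranges: [-3, 3], [-0.9, 2.11], [0.09, 2.58], [-1.31, 4.45], [0.11, 2.69], [-2.54, 2.54]. Speed limits (rad/s): [2.39, 2.39, 3.01, 3.14, 3.14, 3.14].

### API

Orientations are given as a rotation vector (axis times angle).
In Python, from rig import manip gives the robot as it stands. The module is installed in compiled form; this text tells all that it offers. Calls block until the motion is done:
- manip.move_to(position, orientation): joint-space move of the TCP to a pose.
- manip.servo_line(position, orientation=None, rate=0.15): straight line of the TCP; orientation=None keeps the orientation; rate is the mean speed in m/s.
- manip.set_joints(angles): joint-space move.
- manip.command_gripper(opening, f_grip=None): finger opening in m; f_grip is the grip in N (None keeps the last); returns when the fingers have stopped.
- manip.hold(seconds).
- manip.solve_ik(position, orientation): joint angles nearest the present ones, or None.
- manip.camera(name): name is "side" or "top"; returns a dict with "image" (400x640x3 uint8, red, green, blue), "fx", "fy", "cx", "cy" (pixels), "cam_to_world" (4x4, takes a point from camera to world coordinates). Camera axes: x right, y down, z forward; pixel columns grow to the right and rows downward; lengths in m; the calibration is good to about 2 mm. A picture is of the moment at which its call begins. There is no depth.
A pose or a line that the arm cannot do raises manip.IKError and nothing moves.
- manip.sign_off(): hands the job in; it is judged then, once.
Readings, each from a call of its own:
- manip.get_time(): time.
- manip.get_joint_positions(): joint angles.
- manip.get_joint_vel(): joint speeds.
- manip.get_tau(): joint torques, N m.
- manip.get_position(): TCP position.
- manip.get_ee_rot(): TCP orientation.
- manip.get_contact_force(): force on the tool from outside, world axes, zero at the start.
- manip.get_torque(): the same for the moment, N m.
- manip.get_width(): finger opening in m.
- manip.get_grip_force(): force on a finger pad.
Only numpy, scipy, OpenCV 4.12 (cv2) and the standard library are available. Lean on these libraries where they do the work, as an engineer would, in place of code of your own. Each camera call takes 0.05 s, during which the arm holds its last target. There are 200 camera calls.

## Working session

There is one attempt and no reset: what is moved stays moved. The work goes in short steps, each a Python script; the robot and the scene stay as the last script left them, time stands still between calls to the robot, and variables do not carry over. Pictures are saved under pics/ and viewed, at most 10 in all, crops included, and the job is handed in when it is done.

```bash
mkdir -p pics; python3 - <<'E'
from rig import manip
import cv2,numpy as np,pickle
for n in("top","side"):
    c=manip.camera(n);pickle.dump(c,open(f"pics/{n}0.pkl","wb"))
    cv2.imwrite(f"pics/{n}0.png",c["image"][:,:,::-1])
    print(n,c["fx"],c["fy"],c["cx"],c["cy"]);print(np.round(c["cam_to_world"],4))
print(manip.get_time(),manip.get_position(),manip.get_ee_rot(),manip.get_contact_force())
E
```

```text
top 422.5057375353994 422.5057375353994 308.178699924333 194.52302093148168
[[-0.0056 -0.9843  0.1764  0.3599]
 [-1.      0.0066  0.005  -0.0701]
 [-0.0061 -0.1764 -0.9843  1.1671]
 [ 0.      0.      0.      1.    ]]
side 361.8017621072109 361.8017621072109 320.64783281013223 201.54785052330965
[[ 9.399e-01 -2.601e-01  2.214e-01  3.338e-01]
 [-3.416e-01 -7.172e-01  6.074e-01 -6.380e-01]
 [ 8.000e-04 -6.465e-01 -7.629e-01  7.975e-01]
 [ 0.000e+00  0.000e+00  0.000e+00  1.000e+00]]
0.1 [0.21104499 0.58776939 0.25259643] [-5.38940119e-01 -3.09469018e+00  2.25567973e-03] [ 0.38281533 -0.16596774  0.21348286]
```

View pics/top0.png

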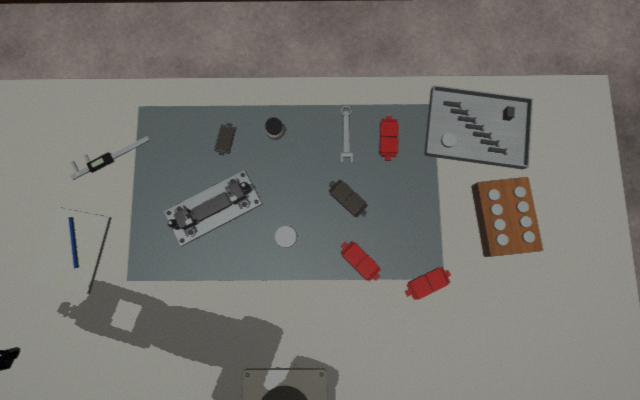

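View pics/side0.png

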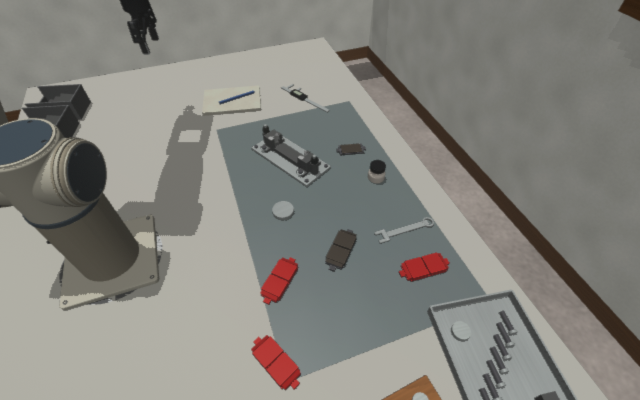

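Top view: pad at (348,198), bracket at (213,208), block (286,237), jar (275,128), spanner (347,135), old pad (226,139). Side view: pad at (341,249), bracket at (290,158). Enlarging the bracket and pad from both views.

```bash
python3 - <<'E'
import cv2,numpy as np
t=cv2.imread("pics/top0.png");s=cv2.imread("pics/side0.png")
def cr(im,x,y,w,h,W,H):return cv2.resize(im[y:y+h,x:x+w],(W,H),interpolation=cv2.INTER_CUBIC)
a=cr(t,160,165,110,85,440,340);b=cr(t,320,170,55,55,340,340)
c=cr(s,245,118,90,70,330,257);d=cr(s,320,225,40,50,206,257)
o=np.zeros((600,790,3),np.uint8);o[:340,:440]=a;o[:340,450:790]=b;o[342:599,:330]=c;o[342:599,340:546]=d
o=np.clip(o.astype(float)*1.5,0,255).astype(np.uint8)
cv2.imwrite("pics/crops.png",o)
E
```

```text
(no output)
```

View pics/crops.png

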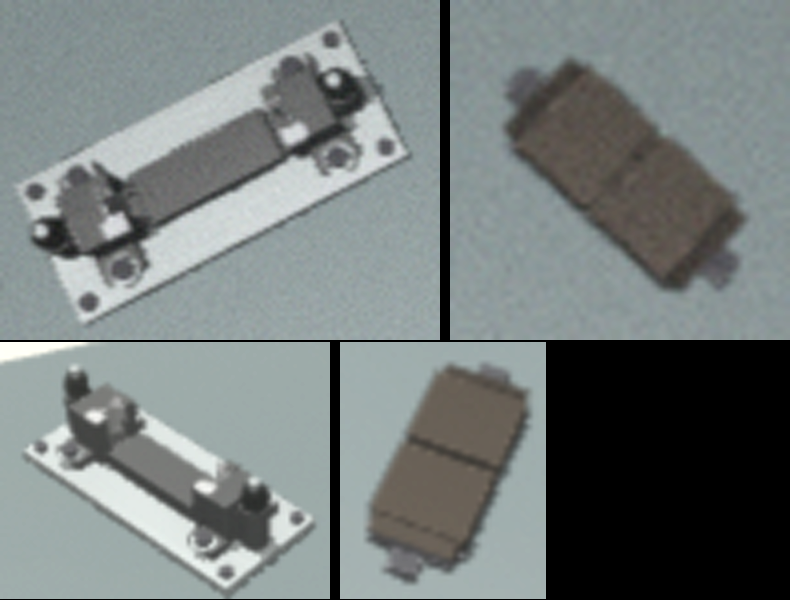

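The crops show the plate outline clean in both views, and the bed with bright clips at both arms; the pad outline is clean too. Measuring by projecting contours onto height planes.

```bash
cat > h.py <<'E'
import cv2,numpy as np,pickle
def ray(c,uv,z):
    uv=np.atleast_2d(uv).astype(float);M=np.array(c["cam_to_world"])
    d=np.c_[(uv[:,0]-c["cx"])/c["fx"],(uv[:,1]-c["cy"])/c["fy"],np.ones(len(uv))]@M[:3,:3].T
    o=M[:3,3];return o[:2]+d[:,:2]*((z-o[2])/d[:,2])[:,None]
def blob(c,roi,fn,z,k=4,hull=True,op=0):
    """min-area rectangle (world, at height z) of the largest blob of mask fn(upscaled roi)"""
    x,y,w,h=roi;im=c["image"][y:y+h,x:x+w]
    im=cv2.resize(im,None,fx=k,fy=k,interpolation=cv2.INTER_CUBIC)
    m=fn(im.astype(int)).astype(np.uint8)*255
    if op: m=cv2.morphologyEx(m,cv2.MORPH_OPEN,cv2.getStructuringElement(cv2.MORPH_ELLIPSE,(op,op)))
    cs,_=cv2.findContours(m,cv2.RETR_EXTERNAL,cv2.CHAIN_APPROX_NONE)
    ct=max(cs,key=cv2.contourArea)[:,0,:].astype(float)
    uv=(ct+.5)/k-.5+[x,y]
    P=ray(c,uv,z)*1000
    (cx,cy),(a,b),ang=cv2.minAreaRect(P.astype(np.float32))
    if a<b: a,b,ang=b,a,ang+90
    return np.array([cx,cy]),(a,b),(ang+90)%180-90,uv
E
python3 - <<'E'
from h import *
t=pickle.load(open("pics/top0.pkl","rb"));s=pickle.load(open("pics/side0.pkl","rb"))
g=lambda im:im.min(2)
print(g(t["image"])[[208,190,198,220],[190,250,348,150]],t["image"][198,345],t["image"][220,160],t["image"][232,190])
print(s["image"][245,340],s["image"][200,330],s["image"][165,270])
for n,c,r in(("top",t,(155,160,115,90)),("side",s,(240,115,100,75))):
    for th in(135,150):
        p,sz,a,_=blob(c,r,lambda im:im.min(2)>th,.012);print(n,th,"plate",p.round(1),np.round(sz,1),round(a,2))
for n,c,r in(("top",t,(320,170,55,55)),("side",s,(315,222,50,55))):
    for th in(85,100):
      for op in(0,31):
        for z in (.006,.017):
            p,sz,a,_=blob(c,r,lambda im:im[:,:,2]<th,z,op=op);print(n,th,op,z,"pad",p.round(1),np.round(sz,1),round(a,2))
E
```

```text
[130  41  50  91] [57 55 48] [ 92 101 102] [55 56 56]
[57 53 48] [105 114 113] [106 115 114]
top 135 plate [508.7 168.8] [193.2  30.6] -62.5Traceback (most recent call last):
  File "<stdin>", line 8, in <module>
  File "h.py", line 13, in blob
    ct=max(cs,key=cv2.contourArea)[:,0,:].astype(float)
       ~~~^^^^^^^^^^^^^^^^^^^^^^^^
ValueError: max() iterable argument is empty
```

```bash
python3 - <<'E'
from h import *
t=pickle.load(open("pics/top0.pkl","rb"));s=pickle.load(open("pics/side0.pkl","rb"))
for n,c,r,ths in(("top",t,(155,160,115,90),(112,118)),("side",s,(240,115,100,75),(130,140))):
    for th in ths:
        p,sz,a,_=blob(c,r,lambda im:im[:,:,0]>th,.012,op=5);print(n,th,"plate",p.round(1),np.round(sz,1),round(a,2))
for n,c,r in(("top",t,(320,170,55,55)),("side",s,(315,222,50,55))):
    for th in(75,82):
      for op in(0,41):
        for z in (.006,.017):
            p,sz,a,_=blob(c,r,lambda im:im[:,:,2]<th,z,op=op);print(n,th,op,z,"pad",p.round(1),np.round(sz,1),round(a,2))
E
```

```text
top 112 plate [507.8 188. ] [249.3  50. ] -62.3
top 118 plate [505.9 186.9] [248.8  49.3] -63.32
side 130 plate [505.5 184.7] [248.5  45.7] -62.67
side 140 plate [505.8 184.5] [246.   43.8] -62.65
top 75 0 0.006 pad [ 558.2 -174.4] [132.8  54.8] 46.49
top 75 0 0.017 pad [ 556.4 -173.4] [131.6  54.3] 46.49
top 75 41 0.006 pad [ 558.8 -173.5] [118.8  54.3] 46.34
top 75 41 0.017 pad [ 556.9 -172.5] [117.7  53.8] 46.34
top 82 0 0.006 pad [ 558.2 -174.4] [134.8  55.9] 46.5
top 82 0 0.017 pad [ 556.4 -173.4] [133.5  55.3] 46.5
top 82 41 0.006 pad [ 558.9 -173.6] [120.7  55.5] 45.91
top 82 41 0.017 pad [ 557.  -172.6] [119.6  54.9] 45.91
side 75 0 0.006 pad [ 560.5 -173.2] [120.3  54.4] 46.61
side 75 0 0.017 pad [ 557.3 -179.7] [118.6  53.7] 46.61
side 75 41 0.006 pad [ 560.  -173.6] [118.3  53.7] 46.62
side 75 41 0.017 pad [ 556.9 -180. ] [116.7  53. ] 46.62
side 82 0 0.006 pad [ 556.5 -177.3] [133.8  55.6] 46.79
side 82 0 0.017 pad [ 553.4 -183.7] [131.9  54.8] 46.79
side 82 41 0.006 pad [ 560.3 -173.1] [120.7  54.8] 46.4
side 82 41 0.017 pad [ 557.2 -179.5] [119.1  54.1] 46.4
```

```bash
sed -i 's/    ct=max.*/    ct=np.vstack([q for q in cs if cv2.contourArea(q)>amin] if amin else [max(cs,key=cv2.contourArea)])[:,0,:].astype(float)/; s/op=0)/op=0,amin=0)/' h.py
python3 - <<'E'
from h import *
t=pickle.load(open("pics/top0.pkl","rb"));s=pickle.load(open("pics/side0.pkl","rb"))
for n,c,r,ths in(("top",t,(155,165,115,85),(112,116,120)),("side",s,(240,120,100,70),(128,134,140))):
    for th in ths:
        p,sz,a,uv=blob(c,r,lambda im:im[:,:,0]>th,.012,op=7,amin=300)
        print(n,th,"plate",p.round(1),np.round(sz,1),round(a,2))
        # per-side refinement: fit lines to points near each side of the rectangle
        P=ray(c,uv,.012)*1000;th_=np.radians(a);e=np.array([np.cos(th_),np.sin(th_)]);f=np.array([-e[1],e[0]])
        L=np.c_[(P-p)@e,(P-p)@f];out=[]
        for k,o,h in((0,1,sz[0]/2),(1,0,sz[1]/2)):
            for sg in(-1,1):
                q=L[(abs(L[:,k]*sg-h)<4)&(abs(L[:,o])<(45 if k==0 else 115))]
                cf=np.polyfit(q[:,o],q[:,k],1);r_=q[:,k]-np.polyval(cf,q[:,o]);q=q[abs(r_)<1.5];cf=np.polyfit(q[:,o],q[:,k],1)
                out.append((len(q),cf[1].round(2),np.degrees(cf[0]).round(2)))
        print("   ",out)
E
```

```text
top 112 plate [533.6 201.5] [249.3 108.3] -62.26
    [(68, np.float64(-123.32), np.float64(0.77)), (71, np.float64(123.31), np.float64(-0.23)), (302, np.float64(-53.44), np.float64(-0.07)), (285, np.float64(53.15), np.float64(-0.01))]
top 116 plate [533.6 201.8] [248.2 107.8] -62.4
    [(62, np.float64(-122.77), np.float64(0.49)), (68, np.float64(123.1), np.float64(-0.55)), (297, np.float64(-53.31), np.float64(0.04)), (278, np.float64(52.64), np.float64(0.07))]
top 120 plate [533.6 201.6] [247.4 107.1] -62.33
    [(58, np.float64(-122.38), np.float64(0.61)), (65, np.float64(122.62), np.float64(-0.63)), (293, np.float64(-52.96), np.float64(-0.04)), (254, np.float64(52.3), np.float64(-0.03))]
side 128 plate [502.8 262.1] [389.6 112.9] -63.64
    [(8, np.float64(-195.74), np.float64(20.73)), (49, np.float64(193.44), np.float64(-1.5)), (124, np.float64(-55.18), np.float64(1.32)), (58, np.float64(52.47), np.float64(1.14))]
side 134 plate [502.2 262.2] [388.8 110.5] -63.34
    [(8, np.float64(-195.95), np.float64(21.01)), (46, np.float64(193.26), np.float64(-1.12)), (127, np.float64(-54.03), np.float64(0.88)), (74, np.float64(51.86), np.float64(1.09))]
side 140 plate [502.2 262.6] [388.2 107.4] -63.42
    [(8, np.float64(-195.45), np.float64(20.94)), (47, np.float64(192.92), np.float64(-1.35)), (102, np.float64(-53.16), np.float64(0.65)), (75, np.float64(50.58), np.float64(1.49))]
```

```bash
cat >> h.py <<'E'
from scipy.spatial.transform import Rotation as Ro
def ori(deg):
    """tool pointing down, closing line (tool y) at angle deg in the world"""
    a=np.radians(deg);c,s=np.cos(a),np.sin(a)
    return Ro.from_matrix(np.array([[-s,c,0],[c,s,0],[0,0,-1]]).T).as_rotvec()
E
python3 - <<'E'
from h import *
t=pickle.load(open("pics/top0.pkl","rb"));M=np.linalg.inv(np.array(t["cam_to_world"]))
C=np.array([533.6,201.6]);th=np.radians(117.67);e=np.array([np.cos(th),np.sin(th)]);f=np.array([e[1],-e[0]]) # e=+y(bed) guess, f=+x
def rect(z,x0,x1,y0,y1,st):
    X,Y=np.meshgrid(np.arange(x0,x1,st),np.arange(y0,y1,st))
    W=(C+X[...,None]*f+Y[...,None]*e)/1000
    p=np.c_[W.reshape(-1,2),np.full(X.size,z)]@M[:3,:3].T+M[:3,3]
    u=(p[:,0]/p[:,2]*t["fx"]+t["cx"]).reshape(X.shape);v=(p[:,1]/p[:,2]*t["fy"]+t["cy"]).reshape(X.shape)
    return cv2.remap(t["image"],u.astype(np.float32),v.astype(np.float32),cv2.INTER_CUBIC)
r=rect(.030,-40,41,-35,36,1).astype(float)[:,:,0].mean(0);print("bed x profile",dict(zip(range(-40,41,2),r[::2].round().astype(int))))
o=rect(.058,-50,50,-130,130,.4)
o=cv2.rotate(np.clip(o*1.6,0,255).astype(np.uint8),cv2.ROTATE_90_CLOCKWISE);cv2.imwrite("pics/rect58.png",cv2.resize(o[:,:,::-1],None,fx=1.2,fy=1.2));print(o.shape)
E
python3 - <<'E'
from h import *
from rig import manip
p=[.558,-.174];o=ori(-43.5)
manip.move_to(p+[.15],o);print(manip.get_time(),manip.get_contact_force())
manip.servo_line(p+[.022],o,rate=.15)
print(manip.get_time(),manip.get_contact_force(),manip.get_position())
manip.command_gripper(.03,50)
print(manip.get_time(),manip.get_width(),manip.get_grip_force(),manip.get_contact_force(),manip.get_position())
E
```

```text
bed x profile {-40: np.int64(137), -38: np.int64(138), -36: np.int64(138), -34: np.int64(136), -32: np.int64(136), -30: np.int64(136), -28: np.int64(135), -26: np.int64(126), -24: np.int64(89), -22: np.int64(47), -20: np.int64(46), -18: np.int64(68), -16: np.int64(76), -14: np.int64(75), -12: np.int64(75), -10: np.int64(75), -8: np.int64(74), -6: np.int64(74), -4: np.int64(73), -2: np.int64(73), 0: np.int64(73), 2: np.int64(73), 4: np.int64(72), 6: np.int64(71), 8: np.int64(71), 10: np.int64(70), 12: np.int64(70), 14: np.int64(70), 16: np.int64(71), 18: np.int64(80), 20: np.int64(103), 22: np.int64(126), 24: np.int64(131), 26: np.int64(131), 28: np.int64(131), 30: np.int64(132), 32: np.int64(131), 34: np.int64(131), 36: np.int64(131), 38: np.int64(133), 40: np.int64(132)}
(250, 650, 3)
3.0583 [ 0.80364645 -0.24195591  0.33517661]
4.0583 [0.35222477 1.01077571 0.15693658] [ 0.55860402 -0.17416767  0.02269757]
4.4917 0.048288620406685925 51.83860167860985 [-0.63141229  1.28341592  5.52297256] [ 0.55849912 -0.17415447  0.02303582]
```

View pics/rect58.png

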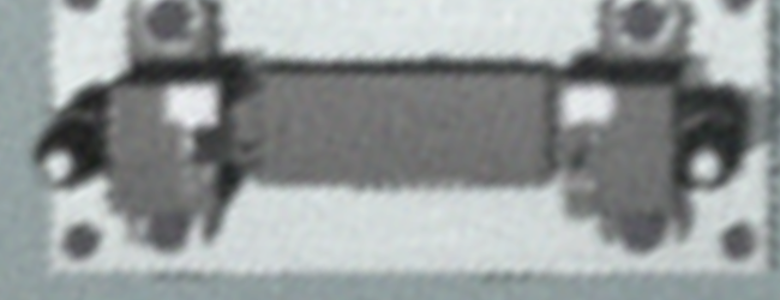

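The rectified view shows the bed between x ≈ -19 and +20 of the plate's centre line (so centred), with bright clip tabs at the arms on the robot's side. The pad is gripped. I'll lift it and turn it to the bracket's direction, then check its pose in the hand with mat behind it.

```bash
python3 - <<'E'
from h import *
from rig import manip
manip.servo_line([.558,-.174,.12],rate=.15)
C=np.array([.5336,.2016]);f=np.array([.8857,.4643])
p=C+.11*f
manip.move_to([*p,.12],ori(27.67))
manip.hold(.2)
print(manip.get_time(),manip.get_width(),manip.get_position(),manip.get_contact_force(),Ro.from_rotvec(manip.get_ee_rot()).as_matrix().round(4))
for n in("top","side"):
    c=manip.camera(n);pickle.dump(c,open(f"pics/{n}1.pkl","wb"));cv2.imwrite(f"pics/{n}1.png",c["image"][:,:,::-1])
t=cv2.imread("pics/top1.png");s=cv2.imread("pics/side1.png")
a=t[120:250,130:290];b=s[60:200,210:380]
o=np.zeros((560,800,3),np.uint8)
a=cv2.resize(a,(395,321),interpolation=2);b=cv2.resize(b,(400,329),interpolation=2);o[:321,:395]=a;o[:329,400:]=b
cv2.imwrite("pics/hover.png",np.clip(o[:330]*1.5,0,255).astype(np.uint8))
E
```

```text
7.0833 0.04842322384596376 [0.63134989 0.25148016 0.12006441] [-0.31680674  0.20375537 -3.90441159] [[-4.628e-01  8.865e-01 -0.000e+00]
 [ 8.865e-01  4.628e-01 -1.000e-04]
 [-0.000e+00 -1.000e-04 -1.000e+00]]
```

View pics/hover.png

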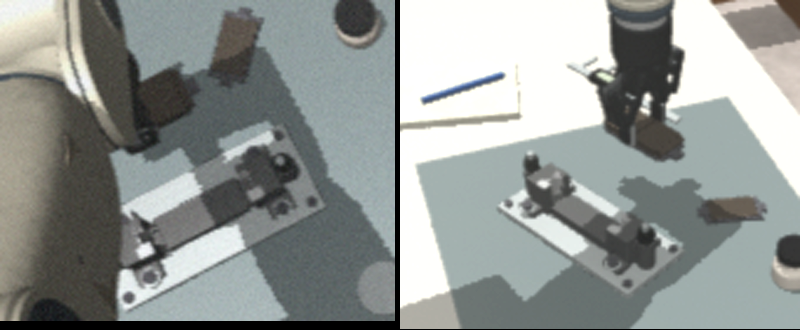

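The arm hides most of the pad from above, and the side view shows the pad held level with clear mat around it. I'll cross-check the plate in the side view, then descend by feel.

```bash
cat >> h.py <<'E'
A0=np.radians(117.67)
E_=np.array([np.cos(A0),np.sin(A0)]);F_=np.array([E_[1],-E_[0]])   # along slots line, across (away from robot)
C0=np.array([.5345,.2012])
def tgt(a,b,z,yaw=0): # offsets along E_, F_ in mm
    p=C0+a/1000*E_+b/1000*F_;return [*p,z]
def wr(m,f0,t0):
    f=np.array(m.get_contact_force())-f0;t=np.array(m.get_torque())-t0
    # Fz, F along E, F along F, moment about F_ , about E_
    return np.array([f[2],f[:2]@E_,f[:2]@F_,t[:2]@F_,t[:2]@E_])
E
python3 - <<'E'
from h import *
s=pickle.load(open("pics/side0.pkl","rb"))
for th in (125,132):
    p,sz,a,uv=blob(s,(248,126,90,62),lambda im:im[:,:,0]>th,.012,op=7,amin=300);print("side plate",p.round(1),np.round(sz,1),round(a,2))
E
python3 - <<'E'
from h import *
from rig import manip
o=ori(27.67)
manip.servo_line(tgt(0.4,0,.12),o,rate=.15);manip.servo_line(tgt(.4,0,.094),o,rate=.08);manip.hold(.3)
f0=np.array(manip.get_contact_force());t0=np.array(manip.get_torque());np.savez("w0.npz",f0=f0,t0=t0);print(f0,t0,manip.get_position())
z=.094
while z>.070:
    z-=.001;manip.servo_line(tgt(.4,0,z),o,rate=.02);w=wr(manip,f0,t0)
    if w[0]>1 : print(round(z,4),w.round(2))
    if w[0]>6: break
print(manip.get_time(),manip.get_position(),w.round(2),manip.get_width())
E
```

```text
side plate [534.1 199.9] [249.2 109.9] -62.26
side plate [534.  199.6] [247.8 108.3] -62.31
[ 0.34410276 -0.44717372 -4.00498066] [-0.04757915  0.00882537 -0.01718716] [0.53457071 0.20165313 0.09438313]
0.088 [ 5.26  1.22 -1.82  0.08  0.17]
0.087 [ 5.87  1.02  0.81  0.35 -0.01]
0.086 [10.26 -0.31 -1.48  0.59  0.1 ]
10.8417 [0.53485381 0.20177045 0.08664569] [10.26 -0.31 -1.48  0.59  0.1 ] 0.04866639768700078
```

Contact at spring-top height, at the +E ear on the robot's side (moment 0.59 Nm over 10 N → 57 mm, b ≈ -10 mm). So I shift away from the robot and try again.

```bash
cat >> h.py <<'E'
def probe(m,a,b,yaw=0,zs=.0895,zmin=.079,lim=7,step=.001):
    w0=np.load("w0.npz");o=ori(27.67+yaw)
    p=m.get_position();
    if p[2]<zs: m.servo_line([p[0],p[1],zs],rate=.05)
    m.servo_line(tgt(a,b,zs),o,rate=.03);z=zs;hist=[]
    while z>zmin:
        z-=step;m.servo_line(tgt(a,b,z),o,rate=.03);w=wr(m,w0["f0"],w0["t0"]);hist.append(np.r_[z*1000,w])
        if w[0]>lim: break
    q=np.array(m.get_position());d=q[:2]-C0
    print("probe",a,b,yaw,"t%.1f z%.1f act a%.2f b%.2f"%(m.get_time(),q[2]*1000,d@E_*1000,d@F_*1000))
    for h in hist[-3:]: print("   ",h.round(2))
    return z<=zmin+1e-6
E
python3 - <<'E'
from h import *
from rig import manip
for b in(.7,1.4):
    if probe(manip,.4,b): break
E
```

```text
probe 0.4 0.7 0 t11.8 z88.3 act a0.40 b0.84
    [88.5   2.78  0.84 -0.66  0.    0.12]
    [87.5  11.06  0.7  -3.77  0.15  0.45]
probe 0.4 1.4 0 t12.8 z88.3 act a0.37 b1.62
    [ 8.85e+01  3.18e+00  9.30e-01 -4.00e-01  8.00e-02  3.00e-02]
    [ 8.750e+01  1.047e+01  1.340e+00 -2.340e+00  8.000e-02  3.900e-01]
```

Shifting away made it land earlier and on both ears, so the right way is towards the robot.

```bash
python3 - <<'E'
from h import *
from rig import manip
for b in(-.6,-1.2,-1.8):
    if probe(manip,.4,b): break
E
```

```text
probe 0.4 -0.6 0 t16.1 z77.9 act a0.51 b-1.64
    [80.5   0.92  0.21 -6.33  0.11  0.9 ]
    [ 7.95e+01  1.91e+00  1.00e-01 -5.74e+00  5.00e-02  9.80e-01]
    [78.5   2.05  0.34 -6.23  0.    0.93]
```

The ears dropped in: z is down to 77.9 mm with only 2 N, and a 6 N side push from the springs (which are on the +F side). Sliding down with a force limit.

```bash
python3 - <<'E'
from h import *
from rig import manip
w0=np.load("w0.npz");o=ori(27.67);z=.0785
while z>.0515:
    z-=.001;manip.servo_line(tgt(.45,-.9,z),o,rate=.02);w=wr(manip,w0["f0"],w0["t0"])
    q=np.array(manip.get_position());d=(q[:2]-C0)*1000
    print(round(z*1000,1),(q[2]*1000).round(1),w.round(2),"a%.2f b%.2f"%(d@E_,d@F_))
    if w[0]>19: break
print(manip.get_time(),manip.get_width())
E
```

```text
77.5 77.1 [ 2.3   0.31 -5.25  0.07  0.89] a0.54 b-1.66
76.5 76.1 [ 2.04  0.44 -5.73  0.02  0.86] a0.53 b-1.64
75.5 75.1 [ 2.92  0.43 -7.02  0.1   0.87] a0.53 b-1.64
74.5 74.1 [ 2.    0.19 -5.52  0.05  0.87] a0.52 b-1.65
73.5 73.1 [ 3.22  0.67 -5.28  0.02  0.83] a0.52 b-1.63
72.5 72.1 [ 3.09  0.43 -5.84  0.04  0.89] a0.52 b-1.63
71.5 71.1 [ 2.75  0.75 -5.87  0.03  0.92] a0.52 b-1.64
70.5 70.1 [ 3.02  0.54 -5.33  0.04  0.87] a0.50 b-1.62
69.5 69.1 [ 2.21 -0.   -5.94  0.07  0.86] a0.52 b-1.64
68.5 68.1 [ 3.27  1.07 -6.11  0.02  0.82] a0.53 b-1.64
67.5 67.1 [ 2.24  1.42 -5.48  0.    0.87] a0.53 b-1.65
66.5 66.1 [ 3.    0.65 -4.73  0.04  0.87] a0.55 b-1.62
65.5 65.1 [ 3.38  1.04 -5.72  0.08  0.91] a0.51 b-1.61
64.5 64.1 [ 1.73  1.25 -5.17  0.02  0.87] a0.53 b-1.65
63.5 63.1 [ 3.53  0.2  -4.74  0.06  0.86] a0.53 b-1.64
62.5 62.1 [ 2.65 -0.91 -5.    0.06  0.86] a0.54 b-1.62
61.5 61.1 [ 3.28  0.35 -5.28  0.07  0.83] a0.53 b-1.63
60.5 60.1 [ 2.58  1.08 -4.87  0.05  0.89] a0.53 b-1.64
59.5 59.1 [ 2.69  0.94 -5.92  0.05  0.85] a0.51 b-1.63
58.5 58.1 [ 3.47  1.25 -5.25 -0.    0.84] a0.52 b-1.64
57.5 57.1 [ 2.02  0.63 -5.47  0.02  0.88] a0.53 b-1.64
56.5 56.1 [ 2.33  0.02 -5.11  0.03  0.8 ] a0.54 b-1.62
55.5 55.1 [ 2.2   0.95 -4.94  0.01  0.9 ] a0.55 b-1.63
54.5 54.1 [ 1.76  0.61 -5.51 -0.01  0.81] a0.52 b-1.63
53.5 53.1 [ 2.54  0.71 -5.1   0.01  0.83] a0.52 b-1.63
52.5 53.1 [12.81  0.15 -9.36  0.14  1.22] a0.53 b-1.61
51.5 53.0 [ 24.34   1.61 -12.66   0.12   1.8 ] a0.50 b-1.62
22.8417 0.04867382324708522
```

The pad bottomed out at TCP z 53.0 mm, just what a bed at 30 mm predicts. Now release, lift, and press each end with closed fingers to check and finish.

```bash
python3 - <<'E'
from h import *
from rig import manip
o=ori(27.67);p=manip.get_position()
manip.servo_line(tgt(.5,-.9,.0532),o,rate=.02)
manip.command_gripper(.07);print("open",manip.get_time(),manip.get_width(),manip.get_contact_force())
p=manip.get_position();manip.servo_line([p[0],p[1],.095],o,rate=.1)
manip.command_gripper(0.0)
for a in(30,-30):
    manip.servo_line(tgt(a,-1.6,.074),o,rate=.12);manip.hold(.2)
    f0=np.array(manip.get_contact_force());z=.074;r=[]
    while z>.064:
        z-=.0005;manip.servo_line(tgt(a,-1.6,z),o,rate=.02);fz=manip.get_contact_force()[2]-f0[2];zz=manip.get_position()[2]*1000
        if fz>1: r.append((round(zz,2),round(fz,1)))
        if fz>15: break
    print(a,r,manip.get_time())
    manip.servo_line(tgt(a,-1.6,.08),o,rate=.08)
manip.servo_line(tgt(-30,-1.6,.13),o,rate=.15)
manip.move_to([.40,-.15,.3],ori(-20));manip.hold(.3)
print(manip.get_time(),manip.get_contact_force())
for n in("top","side"):
    c=manip.camera(n);pickle.dump(c,open(f"pics/{n}2.pkl","wb"));cv2.imwrite(f"pics/{n}2.png",c["image"][:,:,::-1])
t=cv2.imread("pics/top2.png");s=cv2.imread("pics/side2.png")
a=cv2.resize(t[160:250,155:275],(480,360),interpolation=2);b=cv2.resize(s[118:188,245:335],(310,241),interpolation=2)
o=np.zeros((360,800,3),np.uint8);o[:,:480]=a;o[:241,485:795]=b
cv2.imwrite("pics/end.png",np.clip(o*1.5,0,255).astype(np.uint8))
E
```

```text
open 23.4333 0.06975882138254723 [-0.11812062  0.88686273 -0.02221676]
30 [(np.float64(69.14), np.float64(2.5)), (np.float64(69.07), np.float64(8.2)), (np.float64(69.04), np.float64(12.3)), (np.float64(69.0), np.float64(18.6))] 28.5667
-30 [(np.float64(69.48), np.float64(1.2)), (np.float64(69.11), np.float64(2.1)), (np.float64(69.06), np.float64(7.1)), (np.float64(69.05), np.float64(12.6)), (np.float64(69.03), np.float64(16.7))] 32.975
35.5333 [-0.42780231  0.60431246 -0.08869363]
```

View pics/end.png

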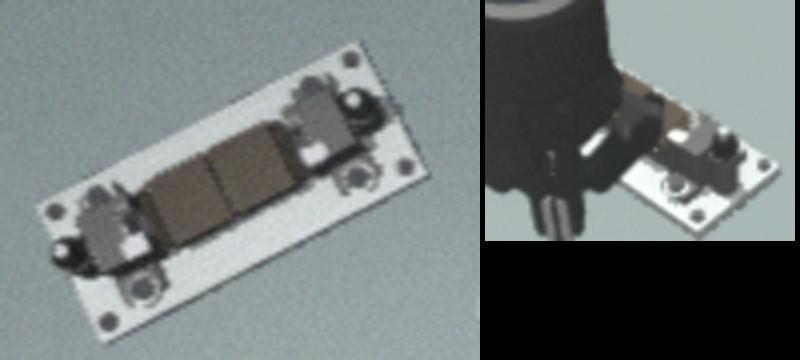

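The top view shows the pad seated between both arms, lining up, centred near (222,185) of the crop. Both ends press solid at the same height (69.0 mm, so lining top at 47 mm), and the gripper is clear.

```bash
python3 -c "
from rig import manip
print(manip.sign_off())"
```

```text
the job is handed in; nothing more can be done
None
```

The thick pad is in the bracket, lining up, and home on the bed at both ends: pressed at each end, its top stood at the same height within 0.03 mm. The highest downward push I read was 24 N, no bystander was touched, and I handed the job in at about 36 s; sign-off gave no verdict.

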